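# Find the rocking corner of the drum jig and flatten its shim

### The job

One corner of the drum jig plate rocks: press down firmly on each of the plate's four corners in turn, going clockwise seen from above from the corner nearest the robot on its left (near left, far left, far right, near right), to feel which one sinks. Then press the brass shim tongue beside the rocking corner flat onto its seat and come away. Leave the other three shims standing, and the plate, the drum shell on it and everything else where they are; nothing is to be picked up.

Things in the scene. Friction and masses are not known exactly. Their poses are not given: they have to be found in the camera images.
- bed: Fixed grey iron bed lying on the bench, 200 x 360 x 15 mm (x, y, z); origin at the centre of its underside, x away from the robot, y to the left, long side along y. It may be turned up to 0.3 rad. The plate lies over its middle with the same centre and axes.
- plate: Loose aluminium jig plate, 150 x 220 x 10 mm, 1.2 kg, resting freely on four feet, its top 37 mm above the bench; origin at the centre of its underside. A steel ring (outside diameter 104 mm, 10 mm high) on its middle holds the red drum shell. Three corners are firm; one, which looks like the rest, rocks. Which one changes from start to start.
- corner_near_left (a point): Place to press the plate's near left corner (near = robot side, left = +y side): centre of the dark 18 mm disc flush on the plate's top, straight above a foot; 20 mm in from each of the two plate edges. If firm it gives less than 1 mm; if it is the rocking one it starts to sink at about 2 N, sinks 6 mm in all at about 4.5 N, and springs back when let go.
- corner_near_right (a point): Place to press the plate's near right corner (near = robot side, left = +y side): centre of the dark 18 mm disc flush on the plate's top, straight above a foot; 20 mm in from each of the two plate edges. If firm it gives less than 1 mm; if it is the rocking one it starts to sink at about 2 N, sinks 6 mm in all at about 4.5 N, and springs back when let go.
- corner_far_left (a point): Place to press the plate's far left corner (near = robot side, left = +y side): centre of the dark 18 mm disc flush on the plate's top, straight above a foot; 20 mm in from each of the two plate edges. If firm it gives less than 1 mm; if it is the rocking one it starts to sink at about 2 N, sinks 6 mm in all at about 4.5 N, and springs back when let go.
- corner_far_right (a point): Place to press the plate's far right corner (near = robot side, left = +y side): centre of the dark 18 mm disc flush on the plate's top, straight above a foot; 20 mm in from each of the two plate edges. If firm it gives less than 1 mm; if it is the rocking one it starts to sink at about 2 N, sinks 6 mm in all at about 4.5 N, and springs back when let go.
- shim_near_left (a joint): Angle of the brass shim tongue that belongs to the near left corner and stands up just outside it, on the +y side of the plate: 0 = standing at 0.55 rad above level, 0.55 = flat on its seat; starts between 0 and 0.12. Stiff hinge: it stays where it is left, and takes about 3 N, pressed at its pad, to bend down.
- shim_near_left_pad (a point): Point on top of the near left shim tongue, 32 mm out from its hinge. Tongue 34 mm wide (bed x), 50 long, 3 thick, rising outwards (+y). Hinge line along bed x, centred at bed x -55, y +120 mm, 34.5 mm above the bench, 10 mm off the plate's edge. Flat: top face 36 mm above the bench, this point 32 mm outwards of the hinge.
- shim_near_right (a joint): Angle of the brass shim tongue that belongs to the near right corner and stands up just outside it, on the -y side of the plate: 0 = standing at 0.55 rad above level, 0.55 = flat on its seat; starts between 0 and 0.12. Stiff hinge: it stays where it is left, and takes about 3 N, pressed at its pad, to bend down.
- shim_near_right_pad (a point): Point on top of the near right shim tongue, 32 mm out from its hinge. Tongue 34 mm wide (bed x), 50 long, 3 thick, rising outwards (-y). Hinge line along bed x, centred at bed x -55, y -120 mm, 34.5 mm above the bench, 10 mm off the plate's edge. Flat: top face 36 mm above the bench, this point 32 mm outwards of the hinge.
- shim_far_left (a joint): Angle of the brass shim tongue that belongs to the far left corner and stands up just outside it, on the +y side of the plate: 0 = standing at 0.55 rad above level, 0.55 = flat on its seat; starts between 0 and 0.12. Stiff hinge: it stays where it is left, and takes about 3 N, pressed at its pad, to bend down.
- shim_far_left_pad (a point): Point on top of the far left shim tongue, 32 mm out from its hinge. Tongue 34 mm wide (bed x), 50 long, 3 thick, rising outwards (+y). Hinge line along bed x, centred at bed x +55, y +120 mm, 34.5 mm above the bench, 10 mm off the plate's edge. Flat: top face 36 mm above the bench, this point 32 mm outwards of the hinge.
- shim_far_right (a joint): Angle of the brass shim tongue that belongs to the far right corner and stands up just outside it, on the -y side of the plate: 0 = standing at 0.55 rad above level, 0.55 = flat on its seat; starts between 0 and 0.12. Stiff hinge: it stays where it is left, and takes about 3 N, pressed at its pad, to bend down.
- shim_far_right_pad (a point): Point on top of the far right shim tongue, 32 mm out from its hinge. Tongue 34 mm wide (bed x), 50 long, 3 thick, rising outwards (-y). Hinge line along bed x, centred at bed x +55, y -120 mm, 34.5 mm above the bench, 10 mm off the plate's edge. Flat: top face 36 mm above the bench, this point 32 mm outwards of the hinge.
- foot_a_top (a point): Top centre of foot a, one of the four 24 mm round feet under the plate's corners, hidden by the plate, 27 mm above the bench. The feet's places are shuffled.
- foot_b_top (a point): Top centre of foot b, one of the four 24 mm round feet under the plate's corners, hidden by the plate, 27 mm above the bench. The feet's places are shuffled.
- foot_c_top (a point): Top centre of foot c, one of the four 24 mm round feet under the plate's corners, hidden by the plate, 27 mm above the bench. The feet's places are shuffled.
- foot_d_top (a point): Top centre of foot d, one of the four 24 mm round feet under the plate's corners, hidden by the plate, 27 mm above the bench. The feet's places are shuffled.
- drum: Scarlet tin drum shell, diameter 88 mm, 55 mm high, standing loose in the ring on the plate; origin at the centre of its underside. Leave it there.
- bell: Small brass tricycle bell, diameter 44 mm, 34 mm high, standing on the bed between the two right-hand shims; origin at its underside. Leave alone.
- top: White ceramic spinning top, diameter 42 mm, 46 mm high, standing on the bed between the two left-hand shims; origin at its underside. Leave alone.
- stick1: Maple drumstick, 195 mm long, 15 mm thick, on the bench beyond the bed; origin at the middle of its underside. Leave alone.
- stick2: Second drumstick, like the first and lying beyond it. Leave alone.
- rivets: Amber glass jar with a steel cap, diameter 52 mm, 70 mm high, on the bench to the left of the bed; origin at its underside. Leave alone.
Not all that is in view belongs to the job. Several things have the shape of the drum; the one meant has the colours described above.

How it is judged:
By the outcome, as a careful person would: the job done as asked, in the order asked, and still so for the second after the job is handed in, with the robot touching nothing.
It also fails if it takes over 51 s, if anything falls off the work surface, if the arm or the gripper's body presses on something with over 40 N, if the wrist force passes 120 N, or if a joint passes its speed limit or range.

### The arm

A 7-joint arm with a two-finger parallel gripper is mounted at the origin on the work surface. World frame = base frame: x ahead of the robot, y to its left, z up, the work surface at z = 0. Lengths are in m, angles in rad, forces in N, time in s.
With the tool pointing down it reaches from about 0.425 to 0.925 m from the base axis. Payload 6.8 kg.
Tool frame: the origin (TCP) lies midway between the tips of the shut fingers; the grasp point (between the pads) lies r.grasp_offset behind it (r.grasp_offset is the distance from the TCP to the grasp point, in m); z points along the fingers, y is the direction in which the jaws open and shut (so a half turn about z gives the same grasp; the last joint's range is limited). The gripper opens to 85 mm and grips with 20 to 120 N. Pads are 22 mm wide; open, the fingers measure 114 mm over their backs; the gripper's body (76 mm by 85 mm) begins 54 mm behind the grasp point. The pads swing forward as they close: fully open they stand 13 mm farther back than shut.
Start: joints at [1.229, 0.477, 0.022, 1.555, -0.011, 1.109, -0.083], TCP at [0.156, -0.657, 0.231] pointing down, gripper open.
Joint ranges: [-2.96, 2.96], [-0.34, 2.1], [-1.41, 1.46], [0.24, 2.44], [-1.37, 4.51], [0.17, 1.92], [-2.96, 2.96]. Speed limits (rad/s): [2.39, 2.39, 3.14, 3.14, 3.14, 3.14, 3.14].

### API

Orientations are given as a rotation vector (axis times angle).
In Python, from bench import r gives the robot as it stands. The module is installed in compiled form; this text tells all that it offers.
- The arm moves only by the tool send_rows, never from a script. Its argument "moves" is one flat list of numbers, 4 for each row, row after row: the shift along the tool's x, y, z in mm, then the turn about the tool's z in degrees. A call has 1 to 8 rows; each row is the pose to reach, as a shift and turn from the pose commanded when the call began, along the tool's axes at that moment; what a row does not reach only later rows make up. A row lasts 1/8 s, in which the tool goes at most 62.5 mm and 10.7 degrees, less where a joint would pass 70% of its speed; a pose out of reach is approached as far as the arm can. A call with a gripper value outside its range is refused whole. "hand" is the closure, from 0 (fully open) to 1 (shut), set as the call begins (left out, the last holds). The fingers move at their own pace and stop on an object; "newtons" is the grip in N (left out, the last holds). Time passes only in rows, so rows that repeat a pose let the fingers close. It gives the time, the measured TCP pose, the force and the opening at its end, in the units of the state.
- r.get_obs(): the state, without advancing time (a new reading comes with each control period).
- r.grab_frame(name): name is "scene" or "top"; returns a dict with "img" (400x640x3 uint8, red, green, blue), "mtx" (3x3 intrinsics, pixels), "D" ([k1, k2, p1, p2, k3] as OpenCV has them; the pictures are not rectified), "world_to_cam" (4x4, takes a point from world to camera coordinates). Camera axes: x right, y up, looking along -z (the intrinsics and any distortion apply to the point x, -y, -z); pixel columns grow to the right and rows downward; lengths in m; the calibration is good to about 2 mm. A picture is of the moment at which its call begins. There is no depth.
- r.hand_in(): hands the job in, once; it reports no verdict.
The state is a dict: "clock": time; "joints": joint angles; "qvel": joint speeds; "tau": joint torques, N m; "tcp_pos": TCP position; "orientation": TCP orientation; "contact_force": force on the tool from outside, world axes, zero at the start; "moment": the same for the moment, N m; "grip_width": finger opening in m.
Only numpy, scipy, OpenCV 4.12 (cv2) and the standard library are available. Lean on these libraries where they do the work, as an engineer would, in place of code of your own. Each camera call takes 0.05 s, during which the arm holds its last target.

## Working session

There is one attempt and no reset: what is moved stays moved. The work goes in short steps, Python scripts to look and compute and a tool call to move; the robot and the scene stay as the last step left them, time stands still between calls to the robot, and variables do not carry over. Pictures are saved under pics/ and viewed, and the job is handed in when it is done.

Besides the shell and the picture viewer there is one more tool, called after "Emit:" in YAML: its name, and indented under it one key for each argument. send_rows: Moves the arm, as the interface text tells. Its arguments: {"type":"object","properties":{"moves":{"type":"array"},"hand":{"type":"number"},"newtons":{"type":"number"}},"required":["moves"]}

```bash
mkdir -p pics; python3 - <<'E'
from bench import r
import cv2,numpy as np
print(r.get_obs(), r.grasp_offset)
for n in("scene","top"):
    f=r.grab_frame(n); cv2.imwrite(f"pics/{n}0.png",f["img"][:,:,::-1]); np.savez(f"{n}0.npz",**f)
    print(f["mtx"],f["D"],f["world_to_cam"])
E
```

```text
{'clock': 0.0, 'joints': array([ 1.22889921,  0.47779107,  0.02234278,  1.55646019, -0.01154117,
        1.10927447, -0.08312264]), 'qvel': array([ 1.97340817e-04, -9.56888359e-04, -1.05591725e-03, -6.13657365e-04,
       -1.97161614e-03,  2.46995572e-03,  5.31710294e-05]), 'tau': array([-1.29135742e-04, -5.96462452e+01,  1.60780605e+00, -2.81200433e+01,
        1.23868149e-02,  9.48310015e-03,  2.20967837e-05]), 'tcp_pos': array([ 0.15623817, -0.65606316,  0.23032812]), 'orientation': array([-3.11838887e+00, -3.66169694e-01,  4.83856849e-04]), 'contact_force': array([0.53679603, 0.81185946, 0.28267487]), 'moment': array([0.03319059, 0.0094487 , 0.01345922]), 'grip_width': 0.08502933545703577} 0.0187
[[405.30665457   0.         322.47645472]
 [  0.         405.30665457 198.29121168]
 [  0.           0.           1.        ]] [-0.06547742  0.          0.          0.          0.        ] [[ 3.40457226e-01  9.40259997e-01  1.25770953e-04 -2.84362781e-01]
 [-5.25041733e-01  1.90000546e-01  8.29596872e-01  2.21673741e-01]
 [ 7.80012856e-01 -2.82508285e-01  5.58362797e-01 -1.22355084e+00]
 [ 0.00000000e+00  0.00000000e+00  0.00000000e+00  1.00000000e+00]]
[[411.64666381   0.         326.86612381]
 [  0.         411.64666381 196.19255823]
 [  0.           0.           1.        ]] [0.03761857 0.         0.         0.         0.        ] [[-0.02327235 -0.99972629 -0.00239576  0.10669886]
 [ 0.97711692 -0.0232527   0.21142809 -0.56188146]
 [-0.21142593  0.00257949  0.97739062 -0.74136516]
 [ 0.          0.          0.          1.        ]]
```

View pics/scene0.png

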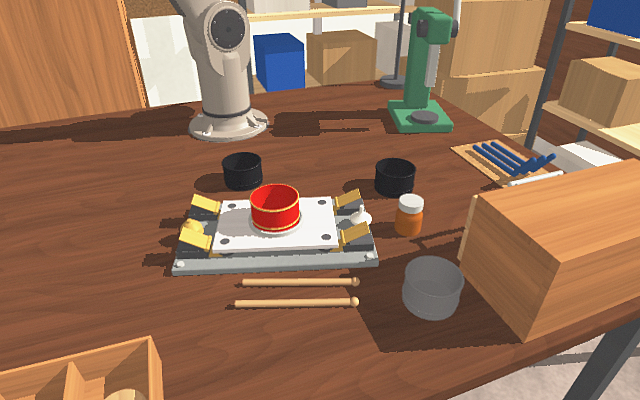

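View pics/top0.png

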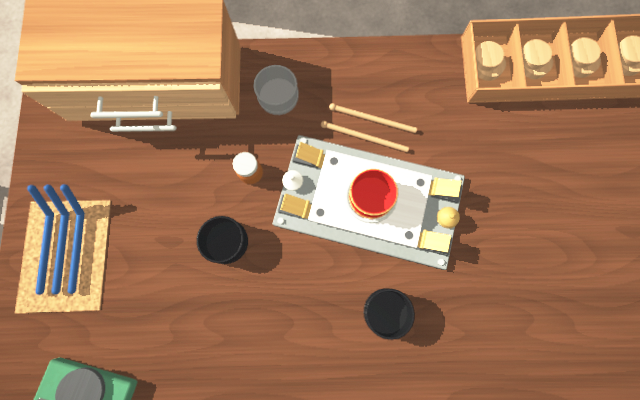

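The top view shows four dark discs: far left (334,161), far right (420,182), near right (409,236) and near left (320,212). The drum is at (373,193), the top at (292,180) and the bell at (448,217). Next I'll measure the discs in both views.

```bash
cat > h.py <<'E'
import numpy as np,cv2
def ray(f,px):
    p=cv2.undistortPoints(np.array([[px]],float),f["mtx"],f["D"])[0,0]
    T=f["world_to_cam"];R=T[:3,:3];c=-R.T@T[:3,3]
    return c,R.T@np.array([p[0],-p[1],-1.])
def onz(f,px,z):
    c,d=ray(f,px);return c+d*(z-c[2])/d[2]
def proj(f,P):
    T=f["world_to_cam"];q=T[:3,:3]@np.asarray(P)+T[:3,3]
    return cv2.projectPoints(np.array([[q[0],-q[1],-q[2]]]),np.zeros(3),np.zeros(3),f["mtx"],f["D"])[0][0,0]
def disc(img,px,w=8):
    g=img.mean(2);x,y=map(int,px)
    s=g[y-w:y+w+1,x-w:x+w+1];wt=np.clip(np.percentile(s,70)-25-s,0,60)
    m=(wt>15).astype(np.uint8);n,l,st,c=cv2.connectedComponentsWithStats(m)
    k=l[w,w] or 1+np.argmax(st[1:,4])
    wt=wt*(l==k);Y,X=np.mgrid[-w:w+1,-w:w+1]
    return (x+(X*wt).sum()/wt.sum(),y+(Y*wt).sum()/wt.sum(),(l==k).sum())
E
python3 - <<'E'
import numpy as np,cv2
from h import *
T=np.load("top0.npz");S=np.load("scene0.npz")
loc=np.array([[-55,90],[55,90],[55,-90],[-55,-90]])/1000
for n,f,pts,w in(("top",T,[(320,212),(334,161),(420,182),(409,236)],6),("scene",S,[(322,202),(326,237),(225,241),(233,206)],6)):
    P=[]
    for p in pts:
        u=disc(f["img"],p,w);P.append(onz(f,u[:2],.037)[:2]);print(n,u,P[-1])
    P=np.array(P);c=P.mean(0)
    a=P-c; th=np.arctan2((loc[:,0]*a[:,1]-loc[:,1]*a[:,0]).sum(),(loc*a).sum())
    R=np.array([[np.cos(th),-np.sin(th)],[np.sin(th),np.cos(th)]])
    print(c,th,np.degrees(th),(a-loc@R.T)*1000)
b=S["img"][150:290,160:390];cv2.imwrite("pics/s1.png",cv2.resize(b,None,fx=3.4,fy=3.4,interpolation=2)[:,:,::-1])
b=T["img"][125:280,260:480];cv2.imwrite("pics/t1.png",cv2.resize(b,None,fx=3.6,fy=3.6,interpolation=2)[:,:,::-1])
E
```

```text
top (np.float64(319.86716998938306), np.float64(212.05815736699304), np.int64(50)) [0.53732129 0.10805099]
top (np.float64(333.5282466010314), np.float64(160.6842475386779), np.int64(50)) [0.64311049 0.07805849]
top (np.float64(420.1163468545057), np.float64(182.0391061452514), np.int64(49)) [ 0.59395496 -0.09512075]
top (np.float64(408.5674097664544), np.float64(234.6328025477707), np.int64(54)) [ 0.4883485  -0.06497374]
[0.56568381 0.00650375] -0.27645986668398037 -15.839983565741473 [[-0.01663961 -0.04759221]
 [-0.05049362 -0.01541163]
 [-0.07473012 -0.02966231]
 [ 0.14186335  0.09266615]]
scene (np.float64(321.51360228252935), np.float64(201.90949505673146), np.int64(35)) [0.53336447 0.10723532]
scene (np.float64(325.7052738108625), np.float64(236.57550882716743), np.int64(51)) [0.63926406 0.07710992]
scene (np.float64(224.41232976653697), np.float64(240.9276507782101), np.int64(50)) [ 0.58990213 -0.09616132]
scene (np.float64(232.83450640405994), np.float64(208.38119260512326), np.int64(81)) [ 0.49503813 -0.06522297]
[0.5643922  0.00574024] -0.2607885870392358 -14.942085382528333 [[-1.09327909  0.35691916]
 [-1.47424878 -1.40579984]
 [-4.42451597 -0.76339329]
 [ 6.99204384  1.81227396]]
```

View pics/t1.png

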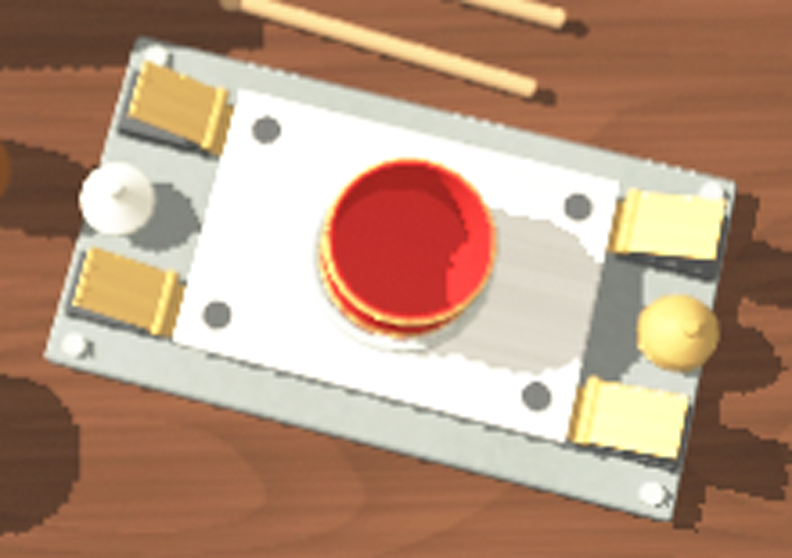

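View pics/s1.png

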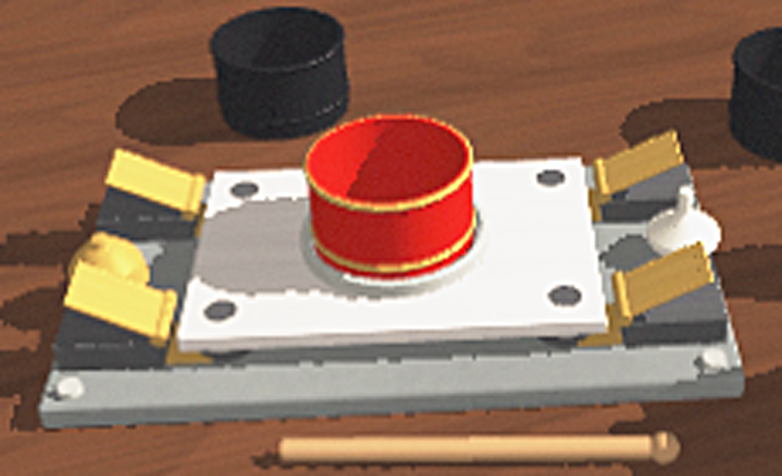

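Averaging the two views gives a bed centre of about (0.564, 0.006) and a yaw of about -0.276 rad. I'll write a planning helper, then move to a waypoint with the gripper shut.

```bash
cat >> h.py <<'E'
from scipy.spatial.transform import Rotation as Ro
C=np.array([.5642,.0062]);TH=-.276
def bed(x,y,z):
    c,s=np.cos(TH),np.sin(TH);return np.array([C[0]+(c*x-s*y)/1e3,C[1]+(s*x+c*y)/1e3,z/1e3])
def shift(o,P):
    return np.round(Ro.from_rotvec(o["orientation"]).as_matrix().T@(np.asarray(P)-o["tcp_pos"])*1e3,1)
D=dict(nl=(-55,90),fl=(55,90),fr=(55,-90),nr=(-55,-90))
E
python3 - <<'E'
from bench import r
from h import *
o=r.get_obs();print(shift(o,(.45,-.35,.23)));print({k:bed(*v,37) for k,v in D.items()},bed(-55,152,36))
E
```

```text
[ 356.7 -229.7    0.8]
{'nl': array([0.53580741, 0.10778179, 0.037     ]), 'fl': array([0.64164425, 0.07780578, 0.037     ]), 'fr': array([ 0.59259259, -0.09538179,  0.037     ]), 'nr': array([ 0.48675575, -0.06540578,  0.037     ])} [0.55270298 0.16743529 0.036     ]
```

Emit:
send_rows:
  moves: [357, -231, 0, 29.2, 357, -231, 0, 29.2, 357, -231, 0, 29.2, 357, -231, 0, 29.2, 357, -231, 0, 29.2, 357, -231, 0, 29.2, 357, -231, 0, 29.2]
  hand: 1

```text
clock: 0.98
tcp_pos: [0.4517, -0.3467, 0.2311]
orientation: [-3.112, 0.429, 0.0]
contact_force: [-0.4, -0.8, -0.1]
grip_width: -0.0003
```

```bash
python3 - <<'E'
from bench import r
from h import *
o=r.get_obs();print(o["clock"],o["tcp_pos"],o["contact_force"],o["grip_width"],np.degrees(Ro.from_rotvec(o["orientation"]).as_euler("zyx")),shift(o,bed(*D["nl"],75)))
E
```

```text
0.975 [ 0.45174471 -0.34666361  0.23112123] [-0.36918877 -0.80072031 -0.10726163] -0.0003214677907379164 [ 1.56936411e+01 -1.75718253e-03 -1.79968201e+02] [ -42.  -460.2  156.4]
```

Emit:
send_rows:
  moves: [-42, -460, 60, 0, -42, -460, 60, 0, -42, -460, 60, 0, -42, -460, 60, 0, -42, -460, 60, 0, -42, -460, 60, 0, -42, -460, 60, 0, -42, -460, 60, 0]

```text
clock: 1.98
tcp_pos: [0.5346, 0.1093, 0.1707]
orientation: [-3.111, 0.424, 0.002]
contact_force: [0.1, -0.9, -0.7]
grip_width: -0.0001
```

```bash
python3 - <<'E'
from bench import r
from h import *
o=r.get_obs();print(o["clock"],o["tcp_pos"],o["contact_force"],o["qvel"].round(3),shift(o,bed(*D["nl"],42)))
f=r.grab_frame("top");cv2.imwrite("pics/t2.png",f["img"][:,:,::-1])
f=r.grab_frame("scene");cv2.imwrite("pics/s2.png",f["img"][:,:,::-1])
o=r.get_obs();print(o["clock"],o["tcp_pos"],o["contact_force"],shift(o,bed(*D["nl"],42)))
E
```

```text
1.975 [0.53457618 0.1092517  0.17067582] [ 0.0772179  -0.91756857 -0.74099431] [-0.311  0.152 -0.016 -0.144  0.087  0.014 -0.408] [  1.7   1.2 128.7]
2.075 [0.53457334 0.10931122 0.17064622] [-0.55179108  0.30198829  0.12675718] [  1.8   1.3 128.6]
```

View pics/s2.png

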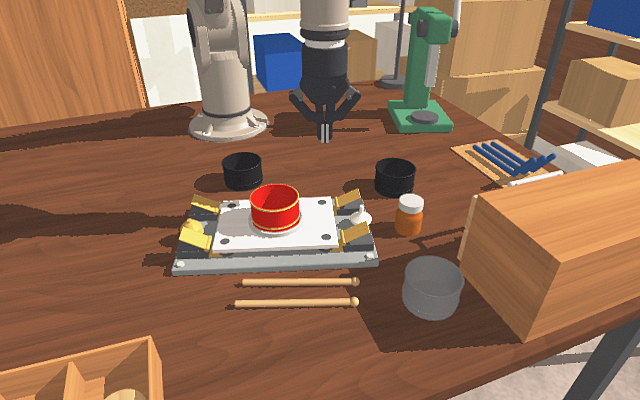

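The scene view shows the shut gripper above the near-left corner, with its tip at (325,140). It is clear of everything, so I'll descend to just above the disc.

Emit:
send_rows:
  moves: [1.5, 1.3, 60, 0, 1.5, 1.3, 110, 0, 1.5, 1.3, 124, 0, 1.5, 1.3, 124, 0]

```text
clock: 2.58
tcp_pos: [0.5361, 0.1024, 0.0473]
orientation: [3.111, -0.433, -0.001]
contact_force: [0.8, -0.6, 0.8]
grip_width: 0.0001
```

Emit:
send_rows:
  moves: [0, 0, 3, 0, 0, 0, 5, 0, 0, 0, 7, 0]

```text
clock: 2.95
tcp_pos: [0.5368, 0.1032, 0.0411]
orientation: [-3.111, 0.432, -0.003]
contact_force: [-0.2, 0.7, 0.3]
grip_width: 0.0001
```

Emit:
send_rows:
  moves: [0, 0, 1, 0, 0, 0, 2, 0]

```text
clock: 3.2
tcp_pos: [0.5362, 0.1032, 0.0383]
orientation: [-3.112, 0.432, -0.0]
contact_force: [1.8, -0.5, -0.2]
grip_width: -0.0003
```

Emit:
send_rows:
  moves: [-1.5, -4, -1, 0, -1.5, -4, 0, 0]

```text
clock: 3.45
tcp_pos: [0.5359, 0.1081, 0.0384]
orientation: [-3.111, 0.431, -0.001]
contact_force: [0.3, -0.4, -0.2]
grip_width: -0.0001
```

Emit:
send_rows:
  moves: [0, 0, 1, 0, 0, 0, 2, 0]

```text
clock: 3.7
tcp_pos: [0.5358, 0.1075, 0.037]
orientation: [3.112, -0.432, -0.0]
contact_force: [-5.8, -0.8, 17.9]
grip_width: 0.0002
```

Emit:
send_rows:
  moves: [0, 0, 0.5, 0, 0, 0, 1, 0]

```text
clock: 3.95
tcp_pos: [0.5359, 0.1075, 0.037]
orientation: [3.111, -0.432, 0.0]
contact_force: [-8.0, -1.3, 24.1]
grip_width: 0.0002
```

The near-left corner is firm: 24 N with no sinking. Next is far left.

Emit:
send_rows:
  moves: [0, 0, -20, 0, 55, 0, -25, 0, 110, 0, -25, 0, 110, 0, -25, 0, 110, 0, -10, 0, 110, 0, -6, 0, 110, 0, -6, 0]

```text
clock: 4.82
tcp_pos: [0.6402, 0.078, 0.0404]
orientation: [3.111, -0.43, -0.003]
contact_force: [0.1, 0.1, 0.0]
grip_width: -0.0001
```

```bash
python3 - <<'E'
from bench import r
from h import *
o=r.get_obs();print(o["clock"],o["tcp_pos"],o["contact_force"],o["qvel"].round(3),shift(o,bed(*D["fl"],37)))
E
```

```text
4.825 [0.64017195 0.0779563  0.04040662] [0.14457353 0.1012734  0.03282849] [ 0.002 -0.012  0.001 -0.017 -0.001  0.004  0.001] [ 1.5 -0.3  3.4]
```

Emit:
send_rows:
  moves: [1, 0, 1, 0, 1, 0, 2.5, 0, 1, 0, 3.5, 0]

```text
clock: 5.2
tcp_pos: [0.6427, 0.0772, 0.038]
orientation: [-3.112, 0.432, -0.001]
contact_force: [0.3, -0.1, -0.0]
grip_width: 0.0004
```

Emit:
send_rows:
  moves: [0, 0, 0.5, 0, 0, 0, 1, 0]

```text
clock: 5.45
tcp_pos: [0.6426, 0.0772, 0.037]
orientation: [3.112, -0.432, 0.0]
contact_force: [-0.4, 0.1, 2.3]
grip_width: 0.0001
```

Emit:
send_rows:
  moves: [0, 0, 0.5, 0, 0, 0, 1, 0]

```text
clock: 5.7
tcp_pos: [0.6427, 0.0772, 0.0361]
orientation: [-3.112, 0.432, -0.0]
contact_force: [-1.3, -0.7, 4.0]
grip_width: -0.0001
```

Emit:
send_rows:
  moves: [0, 0, 1, 0, 0, 0, 2, 0]

```text
clock: 5.95
tcp_pos: [0.6429, 0.0773, 0.0341]
orientation: [-3.112, 0.432, -0.001]
contact_force: [-1.0, 0.5, 5.3]
grip_width: -0.0
```

Emit:
send_rows:
  moves: [0, 0, 1, 0, 0, 0, 2, 0]

```text
clock: 6.2
tcp_pos: [0.6431, 0.0773, 0.0322]
orientation: [-3.111, 0.432, -0.002]
contact_force: [-1.4, 0.1, 6.8]
grip_width: -0.0005
```

Emit:
send_rows:
  moves: [0, 0, 1, 0, 0, 0, 2, 0]

```text
clock: 6.45
tcp_pos: [0.6432, 0.0773, 0.0316]
orientation: [-3.112, 0.432, -0.002]
contact_force: [-5.6, -1.9, 22.0]
grip_width: -0.0002
```

Far left sinks from 37 to 31.6 mm at about 2–7 N and then bottoms out, so it's the rocking corner. I'll press the other two anyway, lifting over the drum first.

Emit:
send_rows:
  moves: [0, 0, -4, 0, 0, 0, -10, 0, 0, 0, -60, 0, 0, 0, -100, 0, 0, 60, -110, 0, 0, 120, -110, 0, 0, 180, -110, 0, 0, 180, -110, 0]

```text
clock: 7.45
tcp_pos: [0.5914, -0.1034, 0.1393]
orientation: [3.106, -0.447, -0.002]
contact_force: [1.3, 0.4, -0.3]
grip_width: -0.0001
```

Emit:
send_rows:
  moves: [0, 0, 0, 0, 0, 0, 0, 0]

```text
clock: 7.7
tcp_pos: [0.594, -0.0939, 0.1397]
orientation: [-3.111, 0.428, -0.0]
contact_force: [-0.0, 0.3, -0.3]
grip_width: 0.0006
```

```bash
python3 - <<'E'
from bench import r
from h import *
o=r.get_obs();print(o["clock"],o["tcp_pos"],o["contact_force"],o["qvel"].round(3),shift(o,bed(*D["fr"],37)))
E
```

```text
7.7 [ 0.59398885 -0.09392768  0.13968302] [-0.02632382  0.25529988 -0.26699267] [-0.005  0.001  0.002 -0.001  0.001  0.002  0.002] [ -0.9   1.9 102.7]
```

Emit:
send_rows:
  moves: [-1, 1.7, 50, 0, -1, 1.7, 85, 0, -1, 1.7, 97, 0, -1, 1.7, 100, 0, -1, 1.7, 100, 0]

```text
clock: 8.32
tcp_pos: [0.5932, -0.097, 0.0409]
orientation: [-3.112, 0.431, -0.003]
contact_force: [0.2, -0.2, 0.6]
grip_width: 0.0002
```

Emit:
send_rows:
  moves: [0, 0, 1, 0, 0, 0, 2, 0]

```text
clock: 8.57
tcp_pos: [0.5927, -0.0975, 0.0386]
orientation: [3.112, -0.432, 0.002]
contact_force: [-0.6, -0.0, 0.3]
grip_width: -0.0001
```

Emit:
send_rows:
  moves: [0, 0, 0.5, 0, 0, 0, 1, 0]

```text
clock: 8.82
tcp_pos: [0.5922, -0.0975, 0.0371]
orientation: [3.112, -0.432, 0.0]
contact_force: [-2.4, 0.4, 5.6]
grip_width: -0.0001
```

Emit:
send_rows:
  moves: [0, 0, 0.5, 0, 0, 0, 1, 0]

```text
clock: 9.07
tcp_pos: [0.5922, -0.0975, 0.0371]
orientation: [3.111, -0.432, 0.0]
contact_force: [-5.4, 0.9, 15.4]
grip_width: -0.0001
```

Far right is firm: 15 N with no sinking. Next is near right.

Emit:
send_rows:
  moves: [0, 0, -20, 0, -55, -2, -25, 0, -110, -2, -25, 0, -110, -2, -25, 0, -110, -2, -10, 0, -110, -2, -5, 0, -110, -2, -5, 0]

```text
clock: 9.95
tcp_pos: [0.4873, -0.0656, 0.04]
orientation: [-3.112, 0.433, 0.001]
contact_force: [0.4, -0.1, 0.2]
grip_width: -0.0001
```

Emit:
send_rows:
  moves: [0, 0, 1, 0, 0, 0, 2, 0]

```text
clock: 10.2
tcp_pos: [0.4872, -0.0655, 0.0388]
orientation: [-3.112, 0.432, -0.0]
contact_force: [0.3, 0.3, -0.2]
grip_width: 0.0002
```

```bash
python3 - <<'E'
from bench import r
from h import *
o=r.get_obs();print(o["clock"],o["tcp_pos"],o["contact_force"],o["qvel"].round(3),shift(o,bed(*D["nr"],37)))
E
```

```text
10.2 [ 0.4871653  -0.06553532  0.03880632] [ 0.25299847  0.33739097 -0.19865459] [-0.004  0.012  0.004  0.007  0.006 -0.019 -0.004] [-0.4 -0.   1.8]
```

Emit:
send_rows:
  moves: [0, 0, 1, 0, 0, 0, 2, 0]

```text
clock: 10.45
tcp_pos: [0.4869, -0.0655, 0.037]
orientation: [3.112, -0.432, 0.0]
contact_force: [-3.1, -1.1, 14.5]
grip_width: 0.0001
```

Emit:
send_rows:
  moves: [0, 0, 0.6, 0, 0, 0, 1.2, 0]

```text
clock: 10.7
tcp_pos: [0.487, -0.0655, 0.037]
orientation: [3.111, -0.432, 0.0]
contact_force: [-6.5, 0.9, 24.4]
grip_width: -0.0001
```

Near right is firm too: 24 N with no sinking. I'll lift, cross to above the far-left shim and take a picture.

Emit:
send_rows:
  moves: [0, 0, -30, 0, 0, 0, -85, 0, 10, -10, -120, 0, 35, -70, -125, 0, 60, -125, -125, 0, 85, -180, -125, 0, 110, -242, -125, 0, 110, -242, -125, 0]

```text
clock: 11.7
tcp_pos: [0.6597, 0.1437, 0.1602]
orientation: [-3.109, 0.422, -0.0]
contact_force: [-0.4, 0.5, -0.8]
grip_width: 0.0
```

Emit:
send_rows:
  moves: [0, 0, 0, 0, 0, 0, 0, 0]

```text
clock: 11.95
tcp_pos: [0.6581, 0.1353, 0.1604]
orientation: [3.11, -0.435, -0.001]
contact_force: [-0.6, -0.6, -0.3]
grip_width: 0.0002
```

```bash
python3 - <<'E'
from bench import r
from h import *
f=r.grab_frame("top");cv2.imwrite("pics/t3.png",f["img"][:,:,::-1])
f=r.grab_frame("scene");cv2.imwrite("pics/s3.png",cv2.resize(f["img"][60:290,150:460],None,fx=2.5,fy=2.5)[:,:,::-1])
o=r.get_obs();print(o["clock"],o["tcp_pos"],o["contact_force"],o["qvel"].round(3),shift(o,bed(55,152,36)))
E
```

```text
12.05 [0.6582735  0.13551406 0.16077579] [ 0.32081036 -0.04992856  0.21533286] [-0.002  0.001 -0.004 -0.007 -0.001 -0.    -0.   ] [ -0.3  -2.1 124.8]
```

View pics/s3.png

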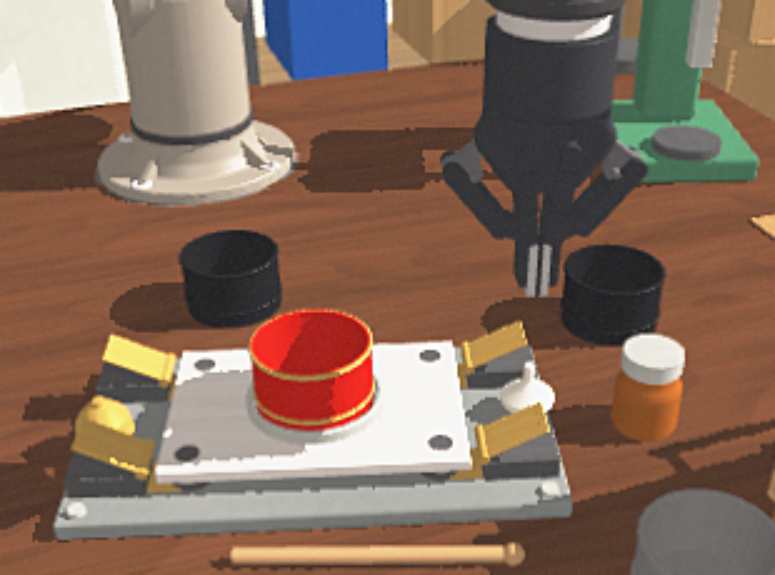

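View pics/t3.png

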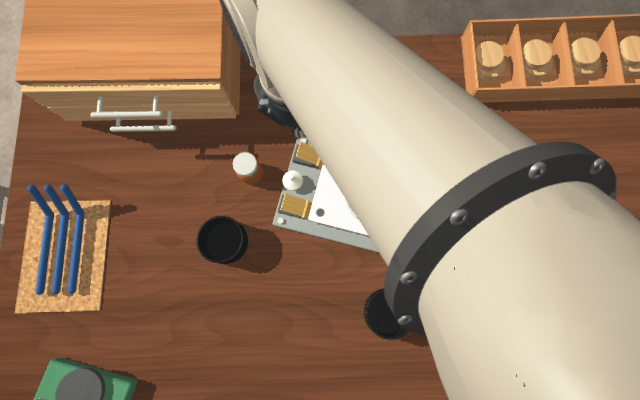

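The scene view shows the drum, plate, shims, top, bell and jar all undisturbed. The tool is above the far-left shim, whose tongue is at about (515,430) in the crop. I'll check the jar clearance, then press down.

```bash
python3 - <<'E'
from h import *
T=np.load("top0.npz");print(onz(T,(245,166),.07),bed(55,152,36))
E
```

```text
[0.62618681 0.25179071 0.07      ] [0.65853983 0.13745927 0.036     ]
```

Emit:
send_rows:
  moves: [0, -2, 50, 0, 0, -2, 80, 0, 0, -2, 97, 0, 0, -2, 100, 0, 0, -2, 100, 0]

```text
clock: 12.68
tcp_pos: [0.6599, 0.1393, 0.0617]
orientation: [-3.111, 0.432, -0.002]
contact_force: [-0.2, 0.3, -0.2]
grip_width: 0.0002
```

Emit:
send_rows:
  moves: [0, 0, 2, 0, 0, 0, 4, 0, 0, 0, 6, 0, 0, 0, 8, 0]

```text
clock: 13.18
tcp_pos: [0.6596, 0.1396, 0.053]
orientation: [-3.111, 0.432, -0.002]
contact_force: [-0.8, 0.3, 2.3]
grip_width: -0.0003
```

Emit:
send_rows:
  moves: [0, 0, 2, 0, 0, 0, 4, 0, 0, 0, 6, 0, 0, 0, 8, 0]

```text
clock: 13.68
tcp_pos: [0.6591, 0.1395, 0.0445]
orientation: [-3.112, 0.432, 0.0]
contact_force: [0.7, 1.1, 2.2]
grip_width: -0.0002
```

Emit:
send_rows:
  moves: [0, 0, 2, 0, 0, 0, 4, 0, 0, 0, 6, 0, 0, 0, 7, 0]

```text
clock: 14.18
tcp_pos: [0.6591, 0.1394, 0.0374]
orientation: [-3.112, 0.432, 0.0]
contact_force: [0.4, 1.1, 2.7]
grip_width: 0.0002
```

Emit:
send_rows:
  moves: [0, 0, 0.5, 0, 0, 0, 1.2, 0]

```text
clock: 14.42
tcp_pos: [0.6591, 0.1394, 0.0364]
orientation: [-3.112, 0.432, 0.0]
contact_force: [0.7, 1.7, 2.2]
grip_width: 0.0001
```

Emit:
send_rows:
  moves: [0, 0, 0.5, 0, 0, 0, 1, 0]

```text
clock: 14.68
tcp_pos: [0.6592, 0.1394, 0.036]
orientation: [3.112, -0.432, 0.0]
contact_force: [-1.7, 1.2, 8.4]
grip_width: -0.0
```

Contact with the seat is at 36.0 mm. I'll push slightly harder, then come away.

Emit:
send_rows:
  moves: [0, 0, 0.5, 0, 0, 0, 1, 0, 0, 0, 1, 0]

```text
clock: 15.05
tcp_pos: [0.6592, 0.1394, 0.0358]
orientation: [3.112, -0.432, 0.001]
contact_force: [-3.8, 1.7, 11.5]
grip_width: -0.0
```

Emit:
send_rows:
  moves: [0, 0, -5, 0, 0, 0, -20, 0, 0, 0, -80, 0, 0, 0, -130, 0, 0, 0, -180, 0, -60, -60, -190, 0, -120, -120, -190, 0, -120, -120, -190, 0]

```text
clock: 16.05
tcp_pos: [0.5745, 0.29, 0.2255]
orientation: [-3.111, 0.429, -0.0]
contact_force: [0.3, 0.1, -0.8]
grip_width: -0.0003
```

Emit:
send_rows:
  moves: [0, -60, 0, 0, 0, -120, 0, 0, 0, -160, 0, 0, 0, -160, 0, 0, 0, -160, 0, 0]

```text
clock: 16.68
tcp_pos: [0.6202, 0.4401, 0.2244]
orientation: [3.11, -0.433, 0.0]
contact_force: [-0.1, -0.4, 0.2]
grip_width: -0.0
```

```bash
python3 - <<'E'
from bench import r
from h import *
f=r.grab_frame("top");cv2.imwrite("pics/t4.png",f["img"][:,:,::-1]);np.savez("top4.npz",**f)
f=r.grab_frame("scene");cv2.imwrite("pics/s4.png",cv2.resize(f["img"][60:290,150:460],None,fx=2.5,fy=2.5)[:,:,::-1])
S=np.load("scene0.npz")
for p in [(322,202),(326,237),(225,241)]: print(disc(S["img"],p,6)[:2],disc(f["img"],p,6)[:2])
o=r.get_obs();print(o["clock"],o["tcp_pos"],o["contact_force"])
E
```

```text
(np.float64(321.51360228252935), np.float64(201.90949505673146)) (np.float64(321.79208100897404), np.float64(199.51637157409652))
(np.float64(325.7052738108625), np.float64(236.57550882716743)) (np.float64(325.7025641025641), np.float64(236.5764057579847))
(np.float64(224.41232976653697), np.float64(240.9276507782101)) (np.float64(224.39674311702285), np.float64(240.9308768154922))
16.775 [0.62060033 0.43928109 0.22477534] [ 0.01599287 -0.12678297 -0.33981704]
```

View pics/s4.png

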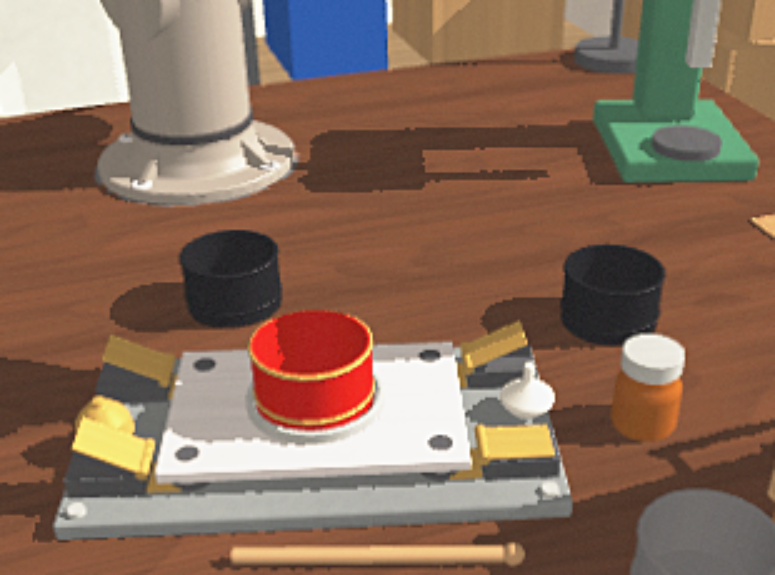

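View pics/t4.png

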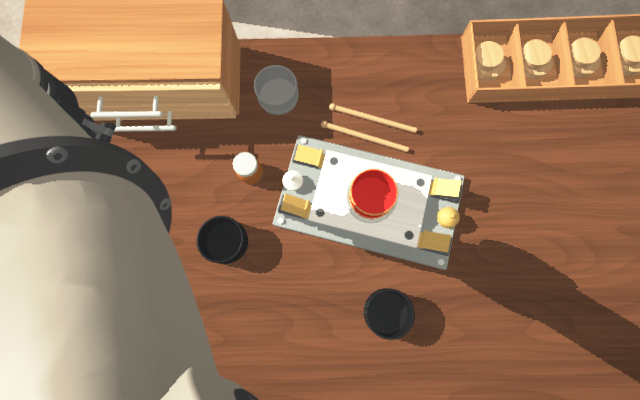

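The pictures show the far-left tongue flat, at (515,442) in the scene crop. The other three shims are still standing, the discs haven't moved apart from a shadow effect on near left, and the arm is clear with zero force. I'll hand in.

```bash
python3 - <<'E'
from bench import r
print(r.hand_in())
E
```

```text
the job is handed in; nothing more can be done
None
```

The far left corner is the one that rocks. I pressed its shim flat and handed the job in at about 17 s; no verdict was given.

| Corner (in the order pressed) | Peak force | Result |
|---|---|---|
| Near left | 24 N | firm, no sinking seen |
| Far left | 22 N | sank from 37 to 31.6 mm between about 2 and 7 N, then bottomed out |
| Far right | 15 N | firm, no sinking seen |
| Near right | 24 N | firm, no sinking seen |

- **Shim:** I pressed the far left tongue down until it met its seat at 36 mm, then to 11.5 N, and came away.
- **Last checks:** The final pictures show that tongue flat and the other three standing. The drum, top, bell, jar and sticks look unmoved, and the arm read about zero force away from the bed.
- **Plate position:** The far left and far right disc centres matched the first picture to within 0.02 px. The near left one read 2.4 px off, most likely because the arm's shadow fell on it. I didn't re-measure near right.
- **Off target:** The far right press landed about 2 mm from the disc's centre, still on the disc.
- **Disagreed:** The far left corner needed about 6.8 N to reach the bottom, against the stated 4.5 N. These forces were read while the arm was still moving.

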